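# Close the telescoping bar stand by one hole and lay the bar across its saddles

### The job

The dark steel bar is too short for the bar stand as it is set: press the stand's snap button flush, slide the outer tube one hole shorter so that the button snaps up in the next hole, then lay the bar flat across both saddles, evenly between them and with its ends standing out past both. Set the bar down gently, and leave the other things on the bench where they are.

Things in the scene. Friction and masses are not known exactly. Their poses are not given: they have to be found in the camera images.
- stand: telescoping bar stand, bolted down. Origin on the bench, under the middle of where the bar belongs; x along the tubes, from the fixed foot (110 x 90 mm plate, robot's side) to the sliding saddle; z up. A grey 40 mm square outer tube (flat top 75 mm up, 2 mm wall) slides along x over a bright 35 mm inner tube that is fixed to the foot. Three 16 mm holes, 50 mm apart, lie along its top's middle.
- collar_face (a point): middle of the face that looks to the stand's +x (towards the button) of the black collar round the outer tube's mouth, at the level of the tube's top. The collar moves with the tube, is 52 mm wide, 14 mm long and 8 mm proud of the tube's top. As set, the face is 14 mm from the button's centre: a fingertip held on the button can push the collar, and with it the tube, towards the foot.
- sleeve (a joint): how far the outer tube has been slid shorter, towards the fixed foot (stand's -x), in m: 0 = as set, button in the first hole, nearest the collar; 0.050 = button in the second hole; 0.100 = third. It rubs with about 2 N and has about 1 mm of play while the button stands in a hole; only pressing the button frees it.
- snap_button (a joint): how far the button is pressed down, in m: 0 = up, 8 mm proud of the tube's top; 0.008 = flush; 0.010 = tucked under the wall between holes. Its spring takes 2 N to start, 4 N flush. Held flush by a tip wider than its hole, it is forced under by the hole's edge when the tube is pushed along with 6 to 12 N; it then stays under by itself until the next hole comes over it and it snaps up.
- button_top (a point): top of the snap button, a round-headed steel pin, 14 mm diameter, on the middle line of the tube's top, 83 mm above the bench when up, 6 mm to the +x side of the stand's origin. It is carried by the fixed inner tube, so it only moves up and down: the outer tube slides past it.
- fixed_saddle (a point): middle of the floor of the fixed saddle's notch, 112 mm above the bench, 100 mm to the -x side of the stand's origin. Each saddle is an upright plate across the tube, 8 mm thick, 56 mm wide, with a notch 36 mm wide at the floor between two ears that flare outwards up to 142 mm above the bench, 72 mm apart over their outsides. A bar in the notches lies 37 mm above the tube.
- sliding_saddle (a point): middle of the floor of the sliding saddle's notch, 112 mm above the bench, same shape; 250 mm from the fixed one as set, 200 mm when one hole shorter. It stands at the outer tube's far end and moves with it.
- bar: the dark flat steel bar to be laid across the saddles, 236 x 25 x 12 mm, 0.4 to 0.65 kg, lying flat on the bench, on the other side (left or right) of the robot from the stand. Origin at the centre of its underside; x along it, z up.
- offcut: leave alone: short offcut of the same dark flat bar, 85 x 25 x 12 mm, lying near the bar; origin at the centre of its underside, x along it
- tin: leave alone: round aluminium tin, 60 mm diameter, 45 mm high, standing beside the bar, 23 to 32 mm of free bench between them; origin at the centre of its underside
- coolant: leave alone: white plastic bottle with a black cap, 60 mm diameter, 150 mm high, standing on the bench in front of the robot; origin at the centre of its underside
- paste_pot: leave alone: amber pot with a black lid, 62 mm diameter, 61 mm high, standing beside the stand; origin at the centre of its underside
- chuck_key: leave alone: steel T-shaped drill chuck key, 101 mm long, 60 mm cross bar, 21 mm high, lying beside the stand; origin near its middle, on the bench, x along it
- file: leave alone: flat file with a wooden handle, 320 mm long, 26 mm wide, lying at one side of the bench; origin near its middle, on the bench
- hammer: leave alone: hammer with a long handle, 280 mm long, head under 40 mm high, lying at one side of the bench; origin near its middle, on the bench
- wire_brush: leave alone: wire brush with a wooden back, 260 mm long, 32 mm wide, 34 mm high, lying in the middle of the bench, between bar and stand; origin at the middle of its underside
Things that resemble listed ones, but are neither listed nor needed, are in the scene too. What is shaped like the bar but blue or purple is not meant.

How it is judged:
By the outcome, as a careful person would: the job done as asked, in the order asked, and still so for the second after the job is handed in, with the robot touching nothing.
It also fails if it takes over 59 s, if anything falls off the work surface, if the arm or the gripper's body presses on something with over 40 N, if the wrist force passes 120 N, or if a joint passes its speed limit or range.

### The arm

A 7-joint arm with a two-finger parallel gripper is mounted at the origin on the work surface. World frame = base frame: x ahead of the robot, y to its left, z up, the work surface at z = 0. Lengths are in m, angles in rad, forces in N, time in s.
With the tool pointing down it reaches from about 0.425 to 0.875 m from the base axis. Payload 4.7 kg.
Tool frame: the origin (TCP) lies on the mounting face of the last link; the fingertips stand 182 mm ahead of it and the grasp point (between the pads) lies 164 mm ahead of it; z points along the fingers, y is the direction in which the jaws open and shut (so a half turn about z gives the same grasp; the last joint's range is limited). The gripper opens to 87 mm and grips with 3 to 60 N. Pads are 19 mm wide; open, the fingers measure 117 mm over their backs; the gripper's body (75 mm by 190 mm) begins 51 mm behind the grasp point.
Start: joints at [-1.285, 0.321, -0.07, 1.45, 0.023, 1.371, -0.057], TCP at [0.175, 0.626, 0.405] pointing down, gripper open.
Joint ranges: [-2.86, 2.86], [-0.3, 2.09], [-1.38, 1.24], [0.06, 2.45], [-1.56, 4.7], [0.09, 2.05], [-2.69, 2.69]. Speed limits (rad/s): [2.57, 2.57, 3.14, 3.14, 3.14, 3.14, 3.14].

### API

Orientations are given as a rotation vector (axis times angle).
In Python, from bench import ctrl gives the robot as it stands. The module is installed in compiled form; this text tells all that it offers.
- The arm moves only by the tool play_rows, never from a script. Its argument "targets" is text: rows parted by semicolons, each of 7 numbers parted by spaces: the shift along the tool's x, y, z in cm, then the turn, a rotation vector about the tool's x, y, z in rad, then the opening, from -1 (shut) to 1 (fully open). In form: x y z ax ay az grip; .... A call has 1 to 20 rows; each row shifts and turns the pose as measured when the row begins, along the tool's axes as they then stand; what a row does not reach is not made up. A row lasts 1/8 s, in which the tool goes at most 62.5 mm and 10.7 degrees, less where a joint would pass 70% of its speed; a pose out of reach is approached as far as the arm can. A call is refused whole if a number of a shift passes 6.25 or a number of a turn 0.188, either way. A call with a gripper value outside its range is refused whole. The fingers move at their own pace and stop on an object; "newtons" is the grip in N (left out, the last holds). Time passes only in rows, so rows that do not move let the fingers close. It gives the time, the measured TCP pose, the force and the opening at its end, in the units of the state.
- ctrl.get_state(): the state, without advancing time (a new reading comes with each control period).
- ctrl.get_image(name): name is "scene" or "top"; returns a dict with "pixels" (420x560x3 uint8, blue, green, red), "depth" (420x560 float32, m along the optical axis (not along the pixel's ray), 0 where there is no reading), "intrinsics" (3x3 intrinsics, pixels), "R" (3x3) and "t" (3): a world point X has camera coordinates R X + t. Camera axes: x right, y down, z forward; pixel columns grow to the right and rows downward; lengths in m; the calibration is good to about 2 mm. A picture is of the moment at which its call begins.
- ctrl.close_job(): hands the job in, once; it reports no verdict.
The state is a dict: "time": time; "joint_positions": joint angles; "qd": joint speeds; "joint_torque": joint torques, N m; "position": TCP position; "tool_rot": TCP orientation; "ft_force": force on the tool from outside, world axes, zero at the start; "torque": the same for the moment, N m; "grip_width": opening from 0.0 (shut) to 1.0 (fully open).
Only numpy, scipy, OpenCV 4.12 (cv2) and the standard library are available. Lean on these libraries where they do the work, as an engineer would, in place of code of your own. Each camera call takes 0.05 s, during which the arm holds its last target.

## Working session

There is one attempt and no reset: what is moved stays moved. The work goes in short steps, Python scripts to look and compute and a tool call to move; the robot and the scene stay as the last step left them, time stands still between calls to the robot, and variables do not carry over. Pictures are saved under pics/ and viewed, and the job is handed in when it is done.

Besides the shell and the picture viewer there is one more tool, called after "Request:" as name(argument=value, ...) on one line, values as JSON. play_rows: Moves the arm, as the interface text tells. Its arguments: {"type":"object","properties":{"targets":{"type":"string"},"newtons":{"type":"number"}},"required":["targets"]}

```bash
mkdir -p pics; cat > h.py <<'E'
import numpy as np,cv2,pickle
from bench import ctrl
def grab(n,tag):
    d=ctrl.get_image(n); pickle.dump({k:np.array(v) for k,v in d.items()},open(f'{tag}.pkl','wb')); cv2.imwrite(f'pics/{tag}.png',np.ascontiguousarray(d['pixels'])); return d
def load(tag): return pickle.load(open(f'{tag}.pkl','rb'))
def ray(d,u,v,z):
    K,R,t=d['intrinsics'],d['R'],d['t']
    c=-R.T@t; r=R.T@np.linalg.inv(K)@np.array([u,v,1.]); return c+r*(z-c[2])/r[2]
def proj(d,X):
    p=d['K'] if 'K' in d else d['intrinsics']; q=p@(d['R']@np.array(X)+d['t']); return q[:2]/q[2]
def cloud(d):
    K,R,t=d['intrinsics'],d['R'],d['t']; h,w=d['depth'].shape
    u,v=np.meshgrid(np.arange(w),np.arange(h)); z=d['depth']
    P=np.stack([(u-K[0,2])/K[0,0]*z,(v-K[1,2])/K[1,1]*z,z],-1)
    return (P-t)@R
E
python3 - <<'E'
from h import *
for n in('scene','top'):
    d=grab(n,n+'0'); print(n,d['intrinsics'],-d['R'].T@d['t'],d['R'])
print(ctrl.get_state())
E
```

```text
scene [[424.20014225   0.         286.73427574]
 [  0.         424.20014225 214.85090959]
 [  0.           0.           1.        ]] [ 1.01687192 -0.77082096  1.03718463] [[ 0.8533296   0.52106907 -0.01776563]
 [ 0.35788863 -0.61019521 -0.70680799]
 [-0.37913628  0.59678206 -0.70718233]]
top [[483.50634946   0.         283.22817015]
 [  0.         483.50634946 205.63387033]
 [  0.           0.           1.        ]] [0.28781492 0.02328782 1.30106383] [[ 2.59743046e-02 -9.99650115e-01  4.99822766e-03]
 [-9.83580325e-01 -2.64493638e-02 -1.78522198e-01]
 [ 1.78591936e-01 -2.79168436e-04 -9.83923189e-01]]
{'time': 0.1, 'joint_positions': array([-1.28490181,  0.32177235, -0.07006755,  1.45155673,  0.02261471,
        1.3708089 , -0.05687993]), 'qd': array([-0.00081881, -0.00229531, -0.00151617, -0.00304161,  0.00040179,
        0.00108368,  0.00013311]), 'joint_torque': array([-4.24372074e-04, -4.92570341e+01, -4.05963929e-01, -3.13396275e+01,
       -6.42943732e-02,  3.95241415e-02,  8.43005751e-05]), 'position': array([0.17449309, 0.62595204, 0.40375336]), 'tool_rot': array([-4.25549859e-01, -3.11250972e+00,  2.75572124e-03]), 'ft_force': array([-1.07972873,  0.41932234, -0.09068754]), 'torque': array([-0.01193941,  0.02536673, -0.01664055]), 'grip_width': 0.9970608288591092}
```

View pics/scene0.png

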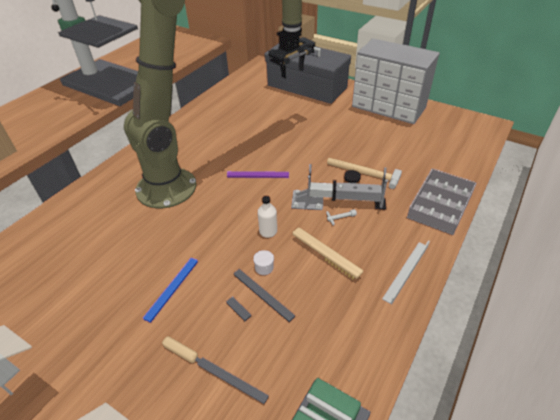

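View pics/top0.png

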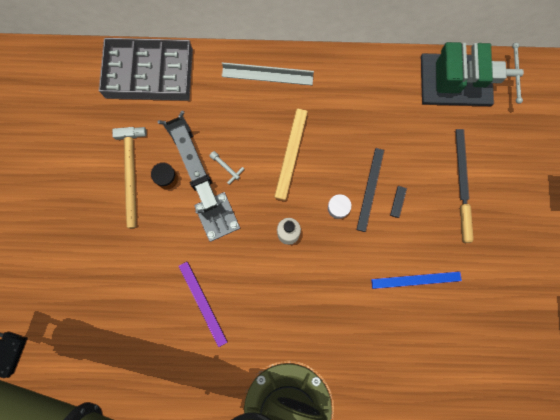

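The arm is at the lower left of the top view. The stand runs from about (178,122) to (217,218), with the collar near (201,182).

Candidates for the bar in the top view:
- **Long dark bar (371,190):** plain, dark, and beside the tin at (340,206). This fits the description.
- **Short offcut (398,202):** too short.
- **File (463,185):** has a wooden handle.
- **Blue bar (416,280) and purple bar (203,305):** excluded by colour.

I'll confirm with an enlarged crop.

```bash
python3 - <<'E'
from h import *
d=load('top0'); im=d['pixels']
a=cv2.resize(im[100:245,95:255],None,fx=4,fy=4,interpolation=cv2.INTER_CUBIC)[:580]
cv2.imwrite('pics/stand_crop.png',a)
b=cv2.resize(im[135:245,315:485],None,fx=4,fy=4,interpolation=cv2.INTER_CUBIC)
cv2.imwrite('pics/bar_crop.png',b)
s=load('scene0')['pixels']
cv2.imwrite('pics/stand_scene.png',cv2.resize(s[150:235,280:410],None,fx=6,fy=6,interpolation=cv2.INTER_CUBIC))
# bar
g=im.max(2).astype(int); sat=im.max(2).astype(int)-im.min(2)
m=((g<95)&(sat<35)).astype(np.uint8)
n,l,st,c=cv2.connectedComponentsWithStats(m)
for i in range(1,n):
    if st[i,4]>60 and 90<c[i,0]<500 and c[i,1]<260:
        ys,xs=np.where(l==i); P=np.array([ray(d,x,y,.012)[:2] for x,y in zip(xs,ys)],np.float32)
        r=cv2.minAreaRect(P); w=np.linalg.eigh(np.cov(P.T))[1][:,1]
        print(st[i],c[i].round(),np.round(r[0],4),np.round(r[1],4),'ang',np.degrees(np.arctan2(w[1],w[0])).round(2), 'mean',P.mean(0))
C=cloud(d)
for u,v in [(371,190),(340,206),(398,202),(289,225),(184,140),(163,175)]:
    print(u,v,C[v,u])
E
```

```text
[ 100   39   93   61 2205] [144.  68.] [0.9077 0.4232] [0.1813 0.254 ] ang 83.78 mean [0.9098042 0.4302923]
[ 421   43   83   63 2642] [453.  84.] [ 0.9182 -0.4771] [0.1878 0.234 ] ang 71.11 mean [ 0.8876851 -0.4492675]
[223  65  90  11 209] [268.  70.] [0.9147 0.0783] [0.2556 0.0074] ang 85.97 mean [0.91456157 0.07622692]
[159 113  34  25 274] [177. 125.] [0.7308 0.3286] [0.0764 0.0735] ang 80.27 mean [0.74320006 0.32637295]
[456 130  13  74 578] [462. 166.] [ 0.646  -0.4658] [0.2075 0.0224] ang -178.34 mean [ 0.6478023  -0.46566302]
[357 149  27  83 724] [370. 190.] [ 0.5745 -0.2122] [0.0238 0.2351] ang 167.09 mean [ 0.5722421 -0.2116899]
[151 163  25  23 432] [163. 174.] [0.601  0.3557] [0.0663 0.0596] ang 50.51 mean [0.6004783 0.3552162]
[190 172  22  18 138] [200. 181.] [0.5809 0.2497] [0.0353 0.0527] ang 112.39 mean [0.5853118  0.25079224]
[390 186  16  32 268] [398. 202.] [ 0.5417 -0.2875] [0.0236 0.0848] ang 165.39 mean [ 0.5416187  -0.28763732]
[198 196  36  30 304] [214. 212.] [0.5001 0.206 ] [0.0709 0.0647] ang 101.78 mean [0.5004052  0.20848449]
[284 221  11  12 101] [289. 226.] [0.4652 0.0059] [0.0298 0.0269] ang 167.31 mean [0.46580875 0.00644722]
371 190 [ 0.5717517  -0.21548238  0.01114401]
340 206 [ 0.5191679  -0.12720931  0.04328112]
398 202 [ 0.54079604 -0.28923115  0.00897613]
289 225 [0.44994399 0.00786377 0.14934275]
184 140 [0.69214692 0.29804449 0.03484562]
163 175 [0.58612252 0.34133991 0.061961  ]
```

View pics/stand_crop.png

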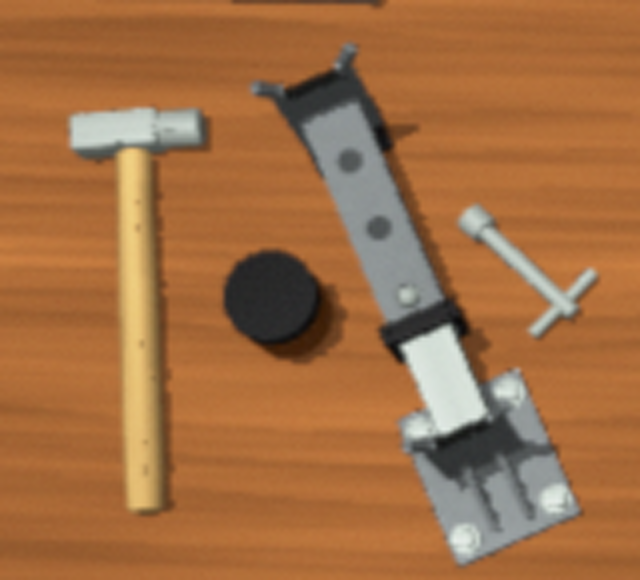

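View pics/bar_crop.png

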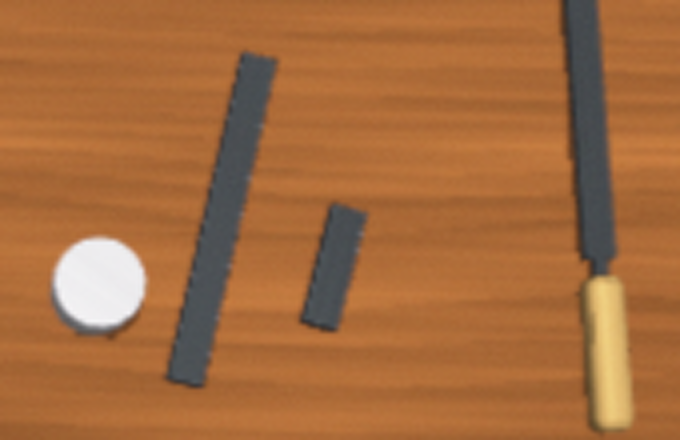

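View pics/stand_scene.png

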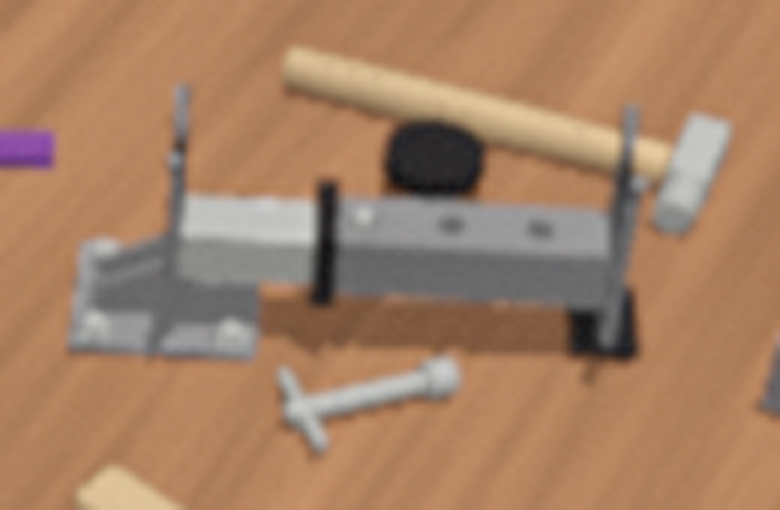

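The crop shows a plain dark bar, centred in the enlarged crop at (222,220), with the tin to its left and the short offcut to its right. The stand crop shows the button at (408,293), holes at (379,228) and (350,160), and the collar just below the button. Next I'll measure these.

```bash
cat >> h.py <<'E'
from scipy.spatial.transform import Rotation as Ro
def tri(pairs):
    A=[];b=[]
    for d,(u,v) in pairs:
        P=d['intrinsics']@np.c_[d['R'],d['t']]
        for r,w in((0,u),(1,v)):
            q=P[r]-w*P[2]; n=np.linalg.norm(q[:3]); A.append(q[:3]/n); b.append(-q[3]/n)
    return np.linalg.lstsq(np.array(A),np.array(b),rcond=None)[0]
def goto(tip,xdir,off=.182):
    """tool delta for point `off` ahead of TCP to be at tip, tool down, tool x along xdir (2-vec)"""
    s=ctrl.get_state(); p=s['position']; R=Ro.from_rotvec(s['tool_rot'])
    x=np.r_[xdir,0]/np.linalg.norm(xdir); z=np.array([0,0,-1.]); y=np.cross(z,x)
    T=Ro.from_matrix(np.c_[x,y,z]); tcp=np.array(tip)+[0,0,off]
    print('t',round(s['time'],2),'tip now',(p+R.apply([0,0,off])).round(4),'F',s['ft_force'].round(1),'grip',round(s['grip_width'],3))
    print('shift tool cm',(R.inv().apply(tcp-p)*100).round(2),'turn',(R.inv()*T).as_rotvec().round(3),'q',s['joint_positions'].round(2))
    print('tool axes',R.as_matrix().round(3).tolist())
E
python3 - <<'E'
from h import *
t=load('top0');s=load('scene0')
pt=[(197,173.2),(189.7,157),(182.4,140)]; ps=[(340.8,185.8),(355.3,187.5),(370.2,188.3)]
zs=[.083,.075,.075]
for a,b,z in zip(pt,ps,zs):
    print('tri',tri([(t,a),(s,b)]).round(4),'top',ray(t,*a,z).round(4)[:2],'scn',ray(s,*b,z).round(4)[:2])
# tube top points by depth in both views
for n,d in(('t',t),('s',s)):
    C=cloud(d); px=d['pixels'].astype(int)
    c0=np.array([.62,.26]); 
    m=(C[...,2]>.069)&(C[...,2]<.081)&(np.hypot(C[...,0]-.66,C[...,1]-.27)<.2)&(d['depth']>0)
    Q=C[m][:,:2]; w=np.linalg.eigh(np.cov(Q.T))[1][:,1]; r=cv2.minAreaRect(Q.astype(np.float32))
    print(n,len(Q),Q.mean(0),np.degrees(np.arctan2(w[1],w[0])),r, C[m][:,2].mean())
# tin
C=cloud(t); m=(C[...,2]>.035)&(np.hypot(C[...,0]-.52,C[...,1]+.127)<.05); print('tin',C[m].mean(0), m.sum())
m=(C[...,2]>.006)&(C[...,2]<.03)&(np.hypot(C[...,0]-.5735,C[...,1]+.212)<.13)&(t['pixels'].max(2)<95); Q=C[m]; 
r=cv2.minAreaRect(Q[:,:2].astype(np.float32)); print('bar dep',r,Q.mean(0))
w=np.array([np.cos(np.radians(167.1)),np.sin(np.radians(167.1))])
# scene bar
im=s['pixels'];g=im.max(2).astype(int);mm=((g<100)&((g-im.min(2))<35)).astype(np.uint8)
n,l,st,c=cv2.connectedComponentsWithStats(mm); i=l[295,265]; print('scene lab',i,st[i])
ys,xs=np.where(l==i); P=np.array([ray(s,x,y,.012)[:2] for x,y in zip(xs,ys)],np.float32); print(cv2.minAreaRect(P),P.mean(0))
goto([.6,.25,.2],[1,.5])
E
```

```text
tri [0.5895 0.2493 0.0801] top [0.5882 0.2484] scn [0.5912 0.2468]
tri [0.6338 0.2719 0.0749] top [0.6333 0.2715] scn [0.6342 0.2723]
tri [0.6794 0.2937 0.075 ] top [0.6792 0.2935] scn [0.6796 0.294 ]
t 1162 [0.61342005 0.26163272] -154.29820921914796 ((0.6041626930236816, 0.25707411766052246), (0.2541026175022125, 0.0544879250228405), 25.72905158996582) 0.07464694941012677
s 580 [0.61064089 0.25915098] -154.27632166150107 ((0.6053657531738281, 0.2573201060295105), (0.25564196705818176, 0.057788364589214325), 26.217695236206055) 0.07497636576238104
tin [ 0.52094167 -0.12580222  0.04529221] 402
bar dep ((0.566121518611908, -0.25222527980804443), (0.10451643913984299, 0.23507174849510193), 77.0112075805664) [ 0.56406476 -0.23212516  0.01236403]
scene lab 0 [     0      0    560    420 215408]
((-0.06693375110626221, 0.6028914451599121), (3.886183977127075, 2.796363592147827), 28.308135986328125) [0.38226935 0.24029252]
t 0.1 tip now [0.1744 0.6256 0.2218] F [-1.1  0.4 -0.1] grip 0.997
shift tool cm [-51.08 -24.79   2.22] turn [-1.000e-03  2.000e-03  2.406e+00] q [-1.28  0.32 -0.07  1.45  0.02  1.37 -0.06]
tool axes [[-0.963, 0.268, -0.0], [0.268, 0.963, -0.002], [-0.0, -0.002, -1.0]]
```

Request:
play_rows(targets="-5 -2.5 0 0 0 0 -1;-5 -2.5 0 0 0 0 -1;-5 -2.5 0 0 0 0 -1;-5 -2.5 0 0 0 0 -1;-5 -2.5 0 0 0 0 -1;-5 -2.5 0 0 0 0 -1;-5 -2.5 0 0 0 0 -1;-5 -2.5 0 0 0 0 -1;-5 -2.5 0 0 0 0 -1", newtons=30)

```text
time: 1.23
position: [0.5542, 0.2836, 0.3984]
tool_rot: [-0.404, -3.11, 0.009]
ft_force: [1.0, 0.4, 0.1]
grip_width: 0.06
```

Request:
play_rows(targets="0 0 0 0 0 0.173 -1;0 0 0 0 0 0.173 -1;0 0 0 0 0 0.173 -1;0 0 0 0 0 0.173 -1;0 0 0 0 0 0.173 -1;0 0 0 0 0 0.173 -1;0 0 0 0 0 0.173 -1;0 0 0 0 0 0.173 -1;0 0 0 0 0 0.173 -1;0 0 0 0 0 0.173 -1;0 0 0 0 0 0.173 -1;0 0 0 0 0 0.173 -1;0 0 0 0 0 0.173 -1")

```text
time: 2.85
position: [0.557, 0.2757, 0.3903]
tool_rot: [3.015, 0.845, -0.032]
ft_force: [0.5, -0.4, -0.3]
grip_width: 0.003
```

```bash
cat >> h.py <<'E'
u=np.array([np.cos(np.radians(25.8)),np.sin(np.radians(25.8))]); B=np.array([.5887,.2496]); O=B-.006*u
E
python3 - <<'E'
from h import *
goto([*B,.12],u)
E
```

```text
t 2.85 tip now [0.5539 0.2729 0.2083] F [ 0.5 -0.4 -0.3] grip 0.003
shift tool cm [1.55 3.84 8.81] turn [0.005 0.022 0.096] q [-0.94  0.3   0.53  1.55 -0.15  1.35 -1.41]
tool axes [[0.854, 0.52, -0.017], [0.52, -0.854, -0.015], [-0.023, 0.004, -1.0]]
```

Request:
play_rows(targets="0.4 1 2.2 0 0 0.025 -1;0.4 1 2.2 0 0.01 0.025 -1;0.4 1 2.2 0 0.005 0.025 -1;0.4 1 2.2 0 0.005 0.025 -1;0 0 0 0 0 0 -1")

```text
time: 3.48
position: [0.589, 0.2475, 0.2977]
tool_rot: [3.058, 0.69, -0.006]
ft_force: [0.1, 0.1, -0.4]
grip_width: 0.004
```

```bash
python3 - <<'E'
from h import *
goto([*B,.09],u)
grab('top','top1'); grab('scene','scene1')
for n,b in(('top1',(100,250,130,260)),('scene1',(100,240,260,420))):
    p=load(n)['pixels'][b[0]:b[1],b[2]:b[3]]; cv2.imwrite(f'pics/{n}c.png',cv2.resize(p,None,fx=4,fy=4,interpolation=cv2.INTER_CUBIC))
E
```

```text
t 3.48 tip now [0.5886 0.2462 0.1157] F [ 0.1  0.1 -0.4] grip 0.004
shift tool cm [ 0.08 -0.22  2.57] turn [ 0.006  0.005 -0.007] q [-0.87  0.4   0.55  1.63 -0.22  1.18 -1.4 ]
tool axes [[0.903, 0.429, -0.002], [0.429, -0.903, -0.007], [-0.005, 0.006, -1.0]]
```

View pics/scene1c.png

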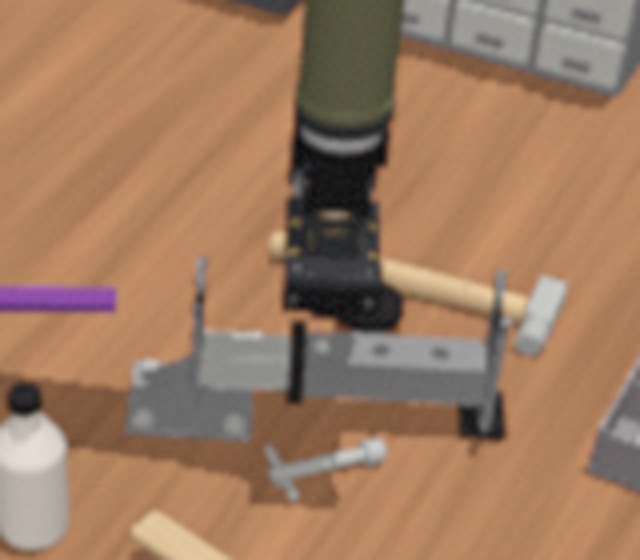

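View pics/top1c.png

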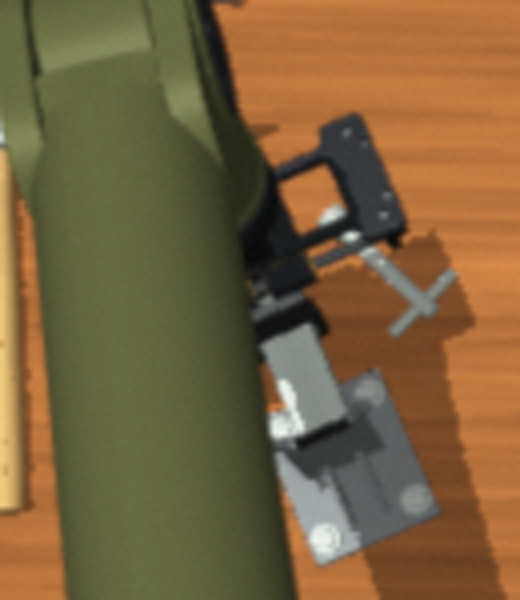

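The scene crop shows the closed fingers (335,300) hanging above the button at (322,345), clear of the collar (297,360). Next I'll descend to the button.

Request:
play_rows(targets="0.05 -0.12 1.2 0.003 0.003 -0.004 -1;0.05 -0.12 1.2 0.003 0.002 -0.003 -1;0 0 0.4 0 0 0 -1;0 0 0 0 0 0 -1")

```text
time: 4.08
position: [0.5889, 0.2535, 0.2723]
tool_rot: [-3.055, -0.709, -0.01]
ft_force: [0.4, 0.1, -0.3]
grip_width: 0.004
```

```bash
python3 - <<'E'
from h import *
goto([*B,.075],u)
E
```

```text
t 4.08 tip now [0.5898 0.2547 0.0903] F [ 0.4  0.1 -0.3] grip 0.004
shift tool cm [-0.2   0.35  1.52] turn [-0.003 -0.007  0.006] q [-0.87  0.43  0.53  1.65 -0.24  1.12 -1.39]
tool axes [[0.898, 0.441, 0.005], [0.441, -0.898, 0.006], [0.007, -0.003, -1.0]]
```

Request:
play_rows(targets="-0.2 0.3 0 0 -0.006 0.006 -1;0 0 0 0 0 0 -1;0 0 0 0 0 0 -1")

```text
time: 4.45
position: [0.5887, 0.2496, 0.273]
tool_rot: [-3.059, -0.699, -0.002]
ft_force: [-0.0, -0.5, 0.0]
grip_width: -0.002
```

```bash
python3 - <<'E'
from h import *
goto([*B,.075],u)
E
```

```text
t 4.45 tip now [0.5887 0.2503 0.091 ] F [-0.  -0.5  0. ] grip -0.002
shift tool cm [-0.   0.   1.6] turn [-0.003 -0.002 -0.001] q [-0.86  0.42  0.53  1.65 -0.24  1.13 -1.39]
tool axes [[0.901, 0.435, 0.0], [0.434, -0.901, 0.004], [0.002, -0.003, -1.0]]
```

Request:
play_rows(targets="0 0 0.5 0 0 0 -1;0 0 0.3 0 0 0 -1;0 0 0.2 0 0 0 -1;0 0 0.2 0 0 0 -1")

```text
time: 4.95
position: [0.5889, 0.2496, 0.2611]
tool_rot: [-3.059, -0.699, -0.003]
ft_force: [-1.5, -0.6, 3.5]
grip_width: 0.004
```

```bash
python3 - <<'E'
from h import *
goto([*B,.075],u)
E
```

```text
t 4.95 tip now [0.589  0.2504 0.0791] F [-1.5 -0.6  3.5] grip 0.004
shift tool cm [-0.02 -0.01  0.41] turn [-0.004 -0.003 -0.001] q [-0.86  0.44  0.53  1.66 -0.25  1.11 -1.38]
tool axes [[0.901, 0.435, 0.001], [0.435, -0.901, 0.004], [0.003, -0.004, -1.0]]
```

On the button: 3.5 N. I'll keep pressing until it is flush.

Request:
play_rows(targets="0 0 0.25 0 0 0 -1;0 0 0.25 0 0 0 -1;0 0 0.2 0 0 0 -1")

```text
time: 5.32
position: [0.5895, 0.2496, 0.2575]
tool_rot: [-3.057, -0.699, -0.004]
ft_force: [-5.3, -1.5, 15.7]
grip_width: 0.007
```

```bash
python3 - <<'E'
from h import *
goto([*B,.075],u)
E
```

```text
t 5.33 tip now [0.5897 0.2507 0.0755] F [-5.3 -1.5 15.7] grip 0.007
shift tool cm [-0.07 -0.03  0.05] turn [-0.005 -0.004 -0.001] q [-0.86  0.44  0.53  1.66 -0.25  1.1  -1.38]
tool axes [[0.901, 0.435, 0.001], [0.435, -0.901, 0.006], [0.004, -0.005, -1.0]]
```

Request:
play_rows(targets="-0.4 0 0.1 0 0 0 -1;-0.4 0 0.1 0 0 0 -1;-0.5 0 0.1 0 0 0 -1;-0.5 0 0.1 0 0 0 -1")

```text
time: 5.82
position: [0.5782, 0.2443, 0.2581]
tool_rot: [-3.052, -0.698, -0.04]
ft_force: [8.2, 4.2, 2.6]
grip_width: 0.004
```

```bash
python3 - <<'E'
from h import *
goto([*B,.075],u)
E
```

```text
t 5.83 tip now [0.5824 0.2471 0.0761] F [8.2 4.2 2.6] grip 0.004
shift tool cm [ 1.17 -0.02  0.14] turn [-0.004 -0.027 -0.   ] q [-0.87  0.41  0.53  1.71 -0.24  1.06 -1.38]
tool axes [[0.9, 0.435, 0.023], [0.435, -0.9, 0.016], [0.027, -0.004, -1.0]]
```

Request:
play_rows(targets="-0.3 0 0.25 0 -0.02 0 -1;-0.5 0 0.2 0 -0.01 0 -1;-0.6 0 0.2 0 -0.005 0 -1")

```text
time: 6.2
position: [0.5701, 0.2404, 0.2576]
tool_rot: [-3.056, -0.7, -0.017]
ft_force: [4.5, 2.6, 8.5]
grip_width: 0.009
```

```bash
python3 - <<'E'
from h import *
goto([*B,.075],u)
E
```

```text
t 6.2 tip now [0.5718 0.242  0.0756] F [4.5 2.6 8.5] grip 0.009
shift tool cm [ 2.08 -0.02  0.09] turn [-0.004 -0.012  0.   ] q [-0.88  0.39  0.54  1.72 -0.23  1.07 -1.39]
tool axes [[0.9, 0.435, 0.009], [0.435, -0.9, 0.009], [0.012, -0.004, -1.0]]
```

Request:
play_rows(targets="-0.6 0 -0.1 0 -0.01 0 -1;-0.6 0 -0.05 0 -0.005 0 -1;-0.6 0 0 0 -0.005 0 -1;-0.6 0 0 0 0 0 -1;-0.5 0 0 0 0 0 -1")

```text
time: 6.82
position: [0.5428, 0.2275, 0.2578]
tool_rot: [-3.06, -0.702, 0.01]
ft_force: [0.2, 0.2, 0.6]
grip_width: -0.0
```

```bash
python3 - <<'E'
from h import *
goto([*B,.075],u)
E
```

```text
t 6.83 tip now [0.5416 0.2276 0.0758] F [0.2 0.2 0.6] grip -0.0
shift tool cm [5.09 0.01 0.05] turn [-0.003  0.006  0.001] q [-0.9   0.34  0.54  1.79 -0.2   1.07 -1.4 ]
tool axes [[0.9, 0.436, -0.007], [0.436, -0.9, 0.0], [-0.006, -0.003, -1.0]]
```

Request:
play_rows(targets="0 0 -0.05 0 0 0 -1;-0.2 0 0 0 0 0 -1;-0.2 0 0 0 0 0 -1")

```text
time: 7.2
position: [0.5398, 0.2262, 0.2579]
tool_rot: [-3.06, -0.702, 0.002]
ft_force: [7.2, 3.0, -4.7]
grip_width: 0.007
```

```bash
python3 - <<'E'
from h import *
goto([*B,.075],u)
t=grab('top','top2');s=grab('scene','scene2')
p=s['pixels'][140:240,280:410]; cv2.imwrite('pics/s2c.png',cv2.resize(p,None,fx=6,fy=6,interpolation=cv2.INTER_CUBIC))
E
```

```text
t 7.2 tip now [0.5394 0.2266 0.0759] F [ 7.2  3.  -4.7] grip 0.007
shift tool cm [5.43 0.03 0.08] turn [-0.003  0.001  0.001] q [-0.9   0.33  0.54  1.8  -0.2   1.06 -1.41]
tool axes [[0.9, 0.436, -0.002], [0.436, -0.9, 0.002], [-0.001, -0.003, -1.0]]
```

View pics/s2c.png

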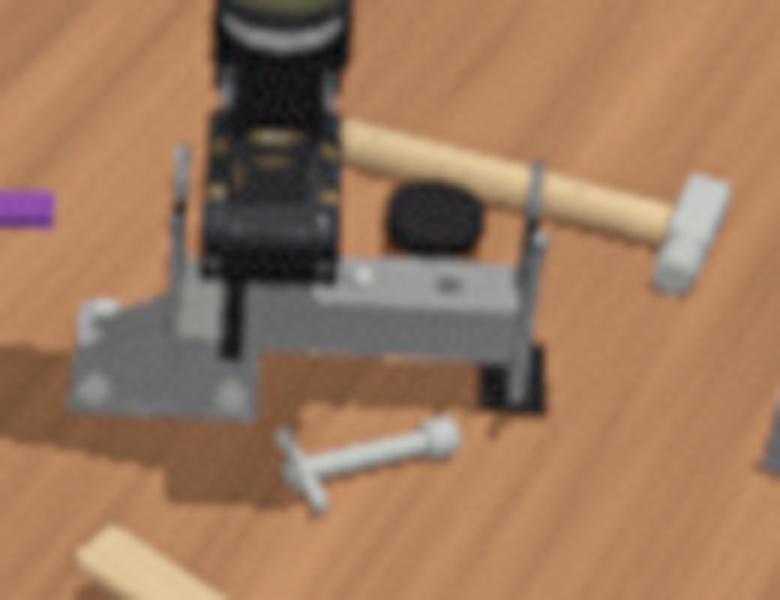

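The scene crop shows the button up and bright at (362,273) in the second hole, with one free hole left at (447,285) and the sliding saddle moved in. The resistance of 8 N fits a locked tube. I'll back off, rise and go to the bar.

Request:
play_rows(targets="0.3 0 -0.3 0 0 0 -1;0 0 -2 0 0 0 -1;0 0 -4 0 0 0 -1;0 0 -4 0 0 0 -0.1;0 0 -3 0 0 0 -0.1;0 0 0 0 0 0 -0.1")

```text
time: 8.05
position: [0.5404, 0.2261, 0.3907]
tool_rot: [3.059, 0.701, -0.031]
ft_force: [0.2, -0.7, -0.1]
grip_width: 0.261
```

Request:
play_rows(targets="0 0 0 0 0 0.17 -0.1;0 0 0 0 0 0.17 -0.1;0 0 0 0 0 0.17 -0.1;0 0 0 0 0 0.1 -0.1;0 0 0 0 0 0 -0.1")

```text
time: 8.68
position: [0.537, 0.2248, 0.3825]
tool_rot: [3.11, -0.278, -0.052]
ft_force: [-0.4, -0.0, 0.2]
grip_width: 0.445
```

```bash
cat >> h.py <<'E'
bd=np.array([np.cos(np.radians(-12.9)),np.sin(np.radians(-12.9))]); BC=np.array([.574,-.2125])
E
python3 - <<'E'
from h import *
goto([*BC,.2],bd)
T=np.array([.521,-.126])-BC; print('tin along',T@bd,'across',T@[-bd[1],bd[0]])
E
```

```text
t 8.68 tip now [0.5307 0.222  0.2006] F [-0.4 -0.   0.2] grip 0.445
shift tool cm [11.42 42.37  0.6 ] turn [0.022 0.031 0.047] q [-0.99  0.23  0.64  1.66 -0.14  1.34 -2.07]
tool axes [[0.984, -0.177, -0.035], [-0.178, -0.984, -0.016], [-0.031, 0.022, -0.999]]
tin along -0.07097347832708198 across 0.07248458714896026
```

Request:
play_rows(targets="1.3 5 -0.2 0.01 0.015 0.01 -0.1;1.3 5 0 0.01 0.015 0.01 -0.1;1.3 5 0 0 0 0.01 -0.1;1.3 5 0 0 0 0.01 -0.1;1.3 5 0 0 0 0 -0.1;1.3 5 0 0 0 0 -0.1;1.3 5 0 0 0 0 -0.1;1 3 0 0 0 0 -0.1;0 0 0 0 0 0 -0.1;0 0 0 0 0 0 -0.1")

```text
time: 9.93
position: [0.5583, -0.1766, 0.377]
tool_rot: [3.122, -0.304, -0.028]
ft_force: [-0.1, 0.8, -0.2]
grip_width: 0.453
```

```bash
python3 - <<'E'
from h import *
goto([*BC,.1],bd)
t=grab('top','top3')
cv2.imwrite('pics/t3c.png',cv2.resize(t['pixels'][100:245,95:255],None,fx=4,fy=4,interpolation=cv2.INTER_CUBIC))
cv2.imwrite('pics/t3b.png',cv2.resize(t['pixels'][135:245,315:485],None,fx=4,fy=4,interpolation=cv2.INTER_CUBIC))
E
```

```text
t 9.93 tip now [ 0.555  -0.1771  0.195 ] F [-0.1  0.8 -0.2] grip 0.453
shift tool cm [2.4  3.16 9.48] turn [0.007 0.017 0.031] q [-0.49  0.27  0.89  1.67 -0.21  1.31 -1.33]
tool axes [[0.981, -0.193, -0.018], [-0.193, -0.981, -0.003], [-0.018, 0.006, -1.0]]
```

View pics/t3c.png

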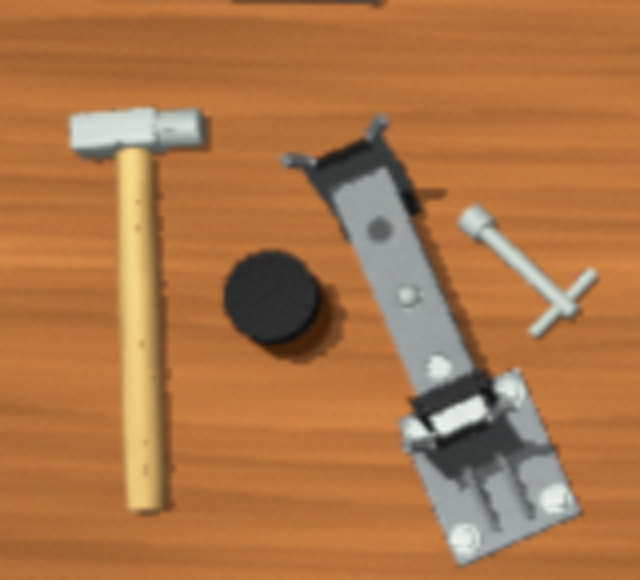

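The top view shows the button up at (408,295) in the middle hole. The first hole (438,367) is near the collar, with the bright inner tube showing through it. The tube is one hole shorter. Next is the bar.

Request:
play_rows(targets="1.2 1.6 3 0.003 0.008 0.015 -0.1;1.1 1.5 3 0.003 0.008 0.015 -0.1;0 0 2.5 0 0 0 -0.1;0 0 0.5 0 0 0 -0.1;0 0 0 0 0 0 -0.1")

```text
time: 10.6
position: [0.577, -0.2031, 0.2846]
tool_rot: [-3.12, 0.326, 0.001]
ft_force: [-0.6, 0.9, -0.3]
grip_width: 0.453
```

```bash
python3 - <<'E'
from h import *
goto([*BC,.003],bd)
E
```

```text
t 10.6 tip now [ 0.577  -0.2022  0.1026] F [-0.6  0.9 -0.3] grip 0.453
shift tool cm [-0.09  1.03  9.95] turn [-0.005  0.001  0.017] q [-0.38  0.42  0.84  1.72 -0.35  1.16 -1.21]
tool axes [[0.978, -0.207, 0.0], [-0.207, -0.978, 0.005], [-0.001, -0.005, -1.0]]
```

Request:
play_rows(targets="-0.1 0.9 2 -0.005 0 0.012 -0.1;0 0 2 0 0 0.004 -0.1;0 0 1.5 0 0 0 -0.1;0 0 0 0 0 0 -0.1;0 0 0 0 0 0 -0.1")

```text
time: 11.22
position: [0.5746, -0.2114, 0.2272]
tool_rot: [-3.122, 0.35, -0.002]
ft_force: [0.2, -0.8, 0.7]
grip_width: 0.448
```

```bash
python3 - <<'E'
from h import *
goto([*BC,.003],bd)
t=grab('top','top4');t=grab('scene','scene4')
cv2.imwrite('pics/s4b.png',cv2.resize(t['pixels'][215:335,190:330],None,fx=4,fy=4,interpolation=cv2.INTER_CUBIC))
E
```

```text
t 11.22 tip now [ 0.5748 -0.2114  0.0452] F [ 0.2 -0.8  0.7] grip 0.448
shift tool cm [-0.04  0.13  4.22] turn [-0.    -0.001  0.002] q [-0.33  0.49  0.81  1.76 -0.41  1.06 -1.17]
tool axes [[0.975, -0.222, 0.001], [-0.222, -0.975, 0.0], [0.001, -0.0, -1.0]]
```

View pics/s4b.png

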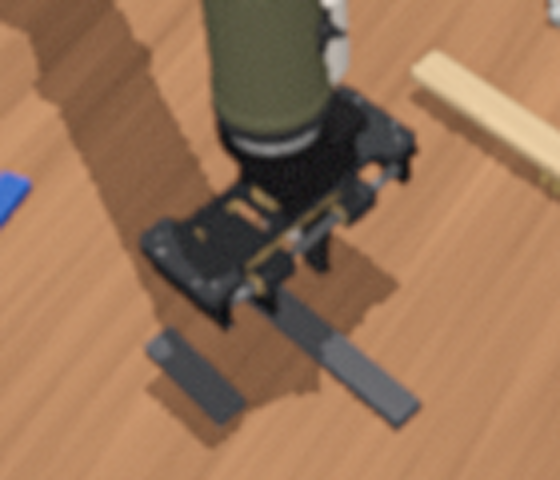

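The fingers (265,300) and (318,255) straddle the bar in the crop. I'll descend and grip.

Request:
play_rows(targets="0 0.1 1.8 0 0 0 -0.1;0 0 1.3 0 0 0 -0.1;0 0 0.6 0 0 0 -0.1;0 0 0 0 0 0 -0.1;0 0 0 0 0 0 -0.1")

```text
time: 11.95
position: [0.5747, -0.2123, 0.188]
tool_rot: [-3.122, 0.35, -0.003]
ft_force: [-1.0, -0.5, 0.9]
grip_width: 0.451
```

```bash
python3 - <<'E'
from h import *
goto([*BC,.003],bd)
E
```

```text
t 11.95 tip now [ 0.575  -0.2123  0.006 ] F [-1.  -0.5  0.9] grip 0.451
shift tool cm [-0.06  0.03  0.3 ] turn [-0.001 -0.002  0.002] q [-0.3   0.54  0.78  1.79 -0.45  0.99 -1.14]
tool axes [[0.975, -0.221, 0.002], [-0.221, -0.975, 0.0], [0.002, -0.001, -1.0]]
```

Request:
play_rows(targets="0 0 0.2 0 0 0 -0.1;0 0 0 0 0 0 -0.5;0 0 0 0 0 0 -0.8;0 0 0 0 0 0 -0.8;0 0 0 0 0 0 -0.8;0 0 0 0 0 0 -0.8", newtons=40)

```text
time: 12.7
position: [0.575, -0.2125, 0.1867]
tool_rot: [-3.122, 0.35, -0.006]
ft_force: [-0.1, 0.6, -0.5]
grip_width: 0.281
```

Request:
play_rows(targets="0 0 -1 0 0 0 -0.8;0 0 -2 0 0 0 -0.8;0 0 -4 0 0 0 -0.8;0 0 -4 0 0 0 -0.8;0 0 -4 0 0 0 -0.8;0 0 -3 0 0 0 -0.8;0 0 -1 0 0 0 -0.8;0 0 0 0 0 0 -0.8")

```text
time: 13.7
position: [0.572, -0.2127, 0.3861]
tool_rot: [-3.119, 0.353, -0.001]
ft_force: [-0.4, 0.2, -4.6]
grip_width: 0.282
```

```bash
python3 - <<'E'
from h import *
goto([*O,.22],u)
t=grab('top','top5');s=grab('scene','scene5')
cv2.imwrite('pics/t5.png',t['pixels']);
cv2.imwrite('pics/s5b.png',cv2.resize(s['pixels'][150:330,150:350],None,fx=3,fy=3,interpolation=cv2.INTER_CUBIC))
E
```

```text
t 13.7 tip now [ 0.5721 -0.2123  0.2041] F [-0.4  0.2 -4.6] grip 0.282
shift tool cm [ -9.17 -45.06  -1.49] turn [-0.002 -0.001 -0.676] q [-0.41  0.33  0.9   1.61 -0.27  1.33 -1.27]
tool axes [[0.975, -0.224, 0.001], [-0.224, -0.975, 0.002], [0.0, -0.002, -1.0]]
```

View pics/t5.png

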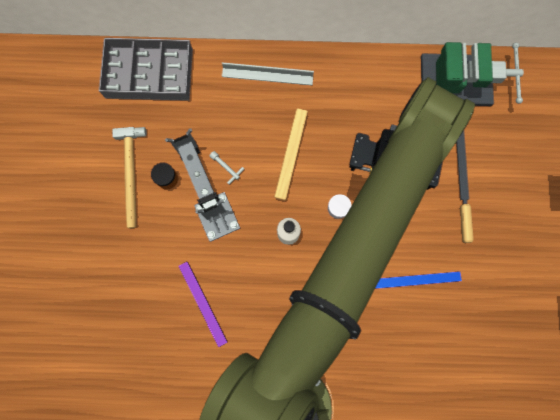

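View pics/s5b.png

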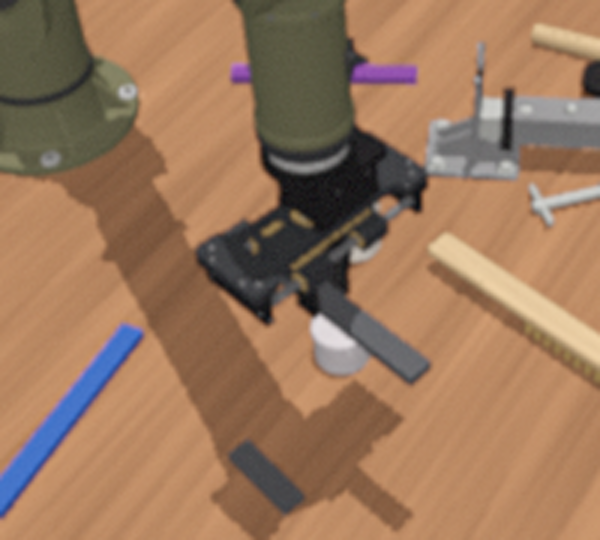

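The bar is held level and clear of everything, with a steady weight of 4.6 N. In the crop its far end is at (415,370). I'll carry it over.

Request:
play_rows(targets="-0.4 -2 -0.5 0 0 0 -0.8;-0.8 -4 -0.5 0 0 0 -0.8;-1 -5 -0.3 0 0 0 -0.8;-1 -5 0 0 0 0 -0.8;-1 -5 0 0 0 0 -0.8;-1 -5 0 0 0 0 -0.8;-1 -5 0 0 0 0 -0.8;-1 -5 0 0 0 0 -0.8;-0.8 -4 0 0 0 0 -0.8;-0.4 -2 0 0 0 0 -0.8;0 0 0 0 0 0 -0.8")

```text
time: 15.18
position: [0.5807, 0.2278, 0.3782]
tool_rot: [3.108, -0.362, -0.045]
ft_force: [0.1, -0.3, -4.6]
grip_width: 0.28
```

Request:
play_rows(targets="0 0 0 0 0 -0.1 -0.8;0 0 0 0 0 -0.15 -0.8;0 0 0 0 0 -0.15 -0.8;0 0 0 0 0 -0.15 -0.8;0 0 0 0 0 -0.06 -0.8;0 0 0 0 0 0 -0.8;0 0 0 0 0 0 -0.8")

```text
time: 16.05
position: [0.5835, 0.2065, 0.3761]
tool_rot: [3.073, 0.577, -0.058]
ft_force: [0.1, 0.4, -4.8]
grip_width: 0.28
```

```bash
python3 - <<'E'
from h import *
goto([*O,.19],u)
E
```

```text
t 16.05 tip now [0.5774 0.2027 0.1942] F [ 0.1  0.4 -4.8] grip 0.28
shift tool cm [ 1.47 -3.78  0.32] turn [ 0.006  0.039 -0.079] q [-0.89  0.32  0.62  1.58 -0.18  1.35 -1.44]
tool axes [[0.931, 0.363, -0.034], [0.362, -0.932, -0.021], [-0.039, 0.008, -0.999]]
```

Request:
play_rows(targets="0.7 -1.8 0 0.003 0.02 -0.04 -0.8;0.6 -1.7 0 0.002 0.015 -0.03 -0.8;0 0 0 0 0 0 -0.8;0 0 0 0 0 0 -0.8")

```text
time: 16.55
position: [0.5817, 0.2471, 0.3751]
tool_rot: [3.063, 0.694, -0.004]
ft_force: [-0.6, -0.3, -3.9]
grip_width: 0.285
```

```bash
python3 - <<'E'
from h import *
goto([*O,.16],u)
t=grab('top','top6');s=grab('scene','scene6')
cv2.imwrite('pics/t6.png',cv2.resize(t['pixels'][90:250,100:270],None,fx=3.5,fy=3.5,interpolation=cv2.INTER_CUBIC))
cv2.imwrite('pics/s6.png',cv2.resize(s['pixels'][110:240,270:410],None,fx=4.5,fy=4.5,interpolation=cv2.INTER_CUBIC))
E
```

```text
t 16.55 tip now [0.5813 0.2468 0.1931] F [-0.6 -0.3 -3.9] grip 0.285
shift tool cm [0.15 0.08 3.31] turn [ 0.001  0.003 -0.004] q [-0.92  0.33  0.59  1.56 -0.19  1.31 -1.43]
tool axes [[0.902, 0.431, -0.002], [0.431, -0.902, -0.002], [-0.003, 0.001, -1.0]]
```

View pics/t6.png

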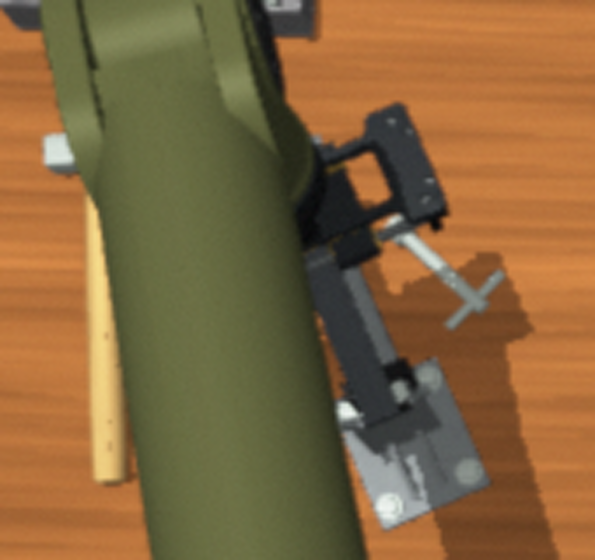

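View pics/s6.png

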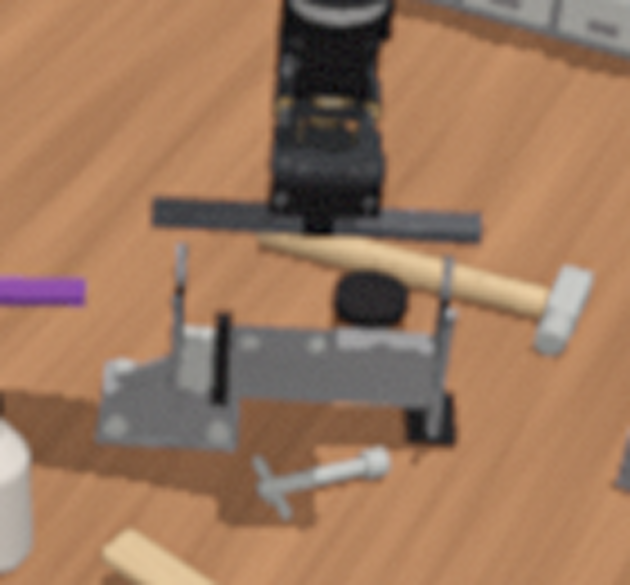

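```bash
python3 - <<'E'
from h import *
s=load('scene6')
im=s['pixels'].astype(int)
f=lambda x,y:((x+.5)/4.5-.5+270,(y+.5)/4.5-.5+110)
L=[];R=[]
a=ray(s,*f(153,224),.188);b=ray(s,*f(480,242),.188);c=ray(s,*f(154,199),.2);d=ray(s,*f(481,216),.2)
n=np.array([-u[1],u[0]]); g=np.array([.5813,.2468])
for q in(a,b,c,d): print('along',((q[:2]-g)@u).round(4),'across',((q[:2]-g)@n).round(4))
m=(a+b+c+d)[:2]/4-O; print('mid vs O along,across',m@u,m@n, 'len',np.linalg.norm(b-a),'ang',np.degrees(np.arctan2(*(b-a)[1::-1])))
# saddle checks from clear top view: ears height
t=load('top3');C=cloud(t)
mk=(C[...,2]>.12)&(C[...,2]<.16)&(np.hypot(C[...,0]-O[0],C[...,1]-O[1])<.16)
Q=C[mk][:,:2]-O; al=Q@u; ac=Q@n
for k in (al<0,al>0): print('saddle',k.sum(),al[k].mean(),ac[k].min(),ac[k].max())
E
```

```text
along -0.1189 across -0.0042
along 0.1144 across -0.0076
along -0.1193 across 0.0096
along 0.1142 across 0.0069
mid vs O along,across -0.004284184007337658 0.0018797398945363112 len 0.23333736585895062 ang 24.9660033939262
saddle 55 -0.10021191796354889 -0.034263870351843036 0.03501431587607255
saddle 60 0.09848338288835114 -0.035123362108402785 0.035202864918161894
```

Ears measured by depth sit at ±100 mm and are centred on the axis, so the stand pose is right. The bar centre is about 2 mm behind the grip, so I'll aim the grip 2 mm past the origin.

Request:
play_rows(targets="0.35 0.06 1 0 0.002 -0.002 -0.8;0 0 1.5 0 0 0 -0.8;0 0 1.2 0 0 0 -0.8;0 0 0 0 0 0 -0.8;0 0 0 0 0 0 -0.8")

```text
time: 17.27
position: [0.5853, 0.2464, 0.3341]
tool_rot: [3.063, 0.693, -0.004]
ft_force: [-0.2, 0.2, -4.4]
grip_width: 0.281
```

```bash
python3 - <<'E'
from h import *
goto([*(O+.0022*u),.1167],u)
E
```

```text
t 17.27 tip now [0.585  0.246  0.1521] F [-0.2  0.2 -4.4] grip 0.281
shift tool cm [ 0.07 -0.15  3.54] turn [ 0.001  0.003 -0.005] q [-0.9   0.37  0.59  1.6  -0.21  1.24 -1.41]
tool axes [[0.903, 0.431, -0.002], [0.431, -0.903, -0.002], [-0.003, 0.001, -1.0]]
```

Request:
play_rows(targets="0.07 -0.15 0 0 0.003 -0.005 -0.8;0 0 0.8 0 0 0 -0.8;0 0 1 0 0 0 -0.8;0 0 0.3 0 0 0 -0.8;0 0 0 0 0 0 -0.8;0 0 0 0 0 0 -0.8")

```text
time: 18.02
position: [0.5855, 0.2484, 0.3124]
tool_rot: [3.062, 0.702, 0.003]
ft_force: [0.3, 0.7, -4.5]
grip_width: 0.278
```

```bash
python3 - <<'E'
from h import *
goto([*(O+.0022*u),.1167],u)
s=grab('scene','scene7')
cv2.imwrite('pics/s7.png',cv2.resize(s['pixels'][110:240,270:410],None,fx=4.5,fy=4.5,interpolation=cv2.INTER_CUBIC))
E
```

```text
t 18.02 tip now [0.5858 0.2484 0.1304] F [ 0.3  0.7 -4.5] grip 0.278
shift tool cm [-0.04  0.03  1.37] turn [ 0.001 -0.002  0.001] q [-0.9   0.39  0.58  1.62 -0.22  1.2  -1.4 ]
tool axes [[0.9, 0.436, 0.002], [0.436, -0.9, 0.0], [0.002, 0.001, -1.0]]
```

View pics/s7.png

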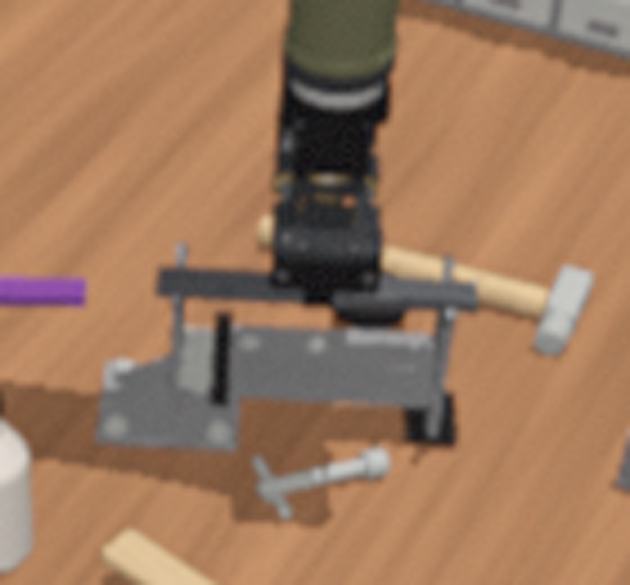

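The bar is between the ears at both ends, with its left end at (160,280) and its right end at (475,297), and both ends past the saddles. 14 mm remain to lower.

Request:
play_rows(targets="0 0 0.5 0 0 0 -0.8;0 0 0.3 0 0 0 -0.8;0 0 0.2 0 0 0 -0.8;0 0 0.1 0 0 0 -0.8;0 0 0 0 0 0 -0.8")

```text
time: 18.7
position: [0.5857, 0.2484, 0.301]
tool_rot: [3.062, 0.702, 0.004]
ft_force: [-0.3, 1.0, -4.8]
grip_width: 0.281
```

```bash
python3 - <<'E'
from h import *
goto([*(O+.0022*u),.1167],u)
E
```

```text
t 18.7 tip now [0.5861 0.2485 0.119 ] F [-0.3  1.  -4.8] grip 0.281
shift tool cm [-0.05  0.02  0.23] turn [ 0.001 -0.002  0.   ] q [-0.9   0.4   0.57  1.63 -0.23  1.18 -1.39]
tool axes [[0.9, 0.436, 0.002], [0.436, -0.9, 0.0], [0.002, 0.001, -1.0]]
```

Request:
play_rows(targets="0 0 0.1 0 0 0 -0.8;0 0 0.1 0 0 0 -0.8;0 0 0 0 0 0 -0.8")

```text
time: 19.08
position: [0.5857, 0.2484, 0.2991]
tool_rot: [3.062, 0.702, 0.004]
ft_force: [0.1, 0.1, -5.4]
grip_width: 0.281
```

Request:
play_rows(targets="0 0 0.1 0 0 0 -0.8;0 0 0.1 0 0 0 -0.8")

```text
time: 19.32
position: [0.5859, 0.2483, 0.2987]
tool_rot: [-3.061, -0.702, -0.005]
ft_force: [-3.0, -0.7, 3.5]
grip_width: 0.28
```

Contact is at the predicted height. I'll relax, then open.

Request:
play_rows(targets="0 0 0 0 0 0 -0.8;0 0 0 0 0 0 -0.4;0 0 0 0 0 0 -0.2;0 0 0 0 0 0 0;0 0 0 0 0 0 0;0 0 0 0 0 0 0", newtons=10)

```text
time: 20.08
position: [0.5872, 0.2487, 0.3004]
tool_rot: [-3.06, -0.702, -0.014]
ft_force: [0.6, -0.5, 0.2]
grip_width: 0.496
```

Request:
play_rows(targets="0 0 -0.5 0 0 0 0;0 0 -1.5 0 0 0 0;0 0 -3 0 0 0 0;0 0 -4 0 0 0 0;0 0 -4 0 0 0 0;0 0 -2 0 0 0 0;0 0 0 0 0 0 0")

```text
time: 20.95
position: [0.5859, 0.2473, 0.4612]
tool_rot: [-3.06, -0.7, -0.021]
ft_force: [-0.5, -0.7, -0.2]
grip_width: 0.495
```

Request:
play_rows(targets="0 3 0 0 0 0 0;0 5 0 0 0 0 0;0 5 0 0 0 0 0;0 5 0 0 0 0 0;0 5 0 0 0 0 0;0 2 0 0 0 0 0;0 0 0 0 0 0 0")

```text
time: 21.82
position: [0.6966, 0.018, 0.4545]
tool_rot: [-3.057, -0.706, -0.008]
ft_force: [-0.3, 0.0, 0.1]
grip_width: 0.499
```

```bash
python3 - <<'E'
from h import *
goto([*O,.2],u)
t=grab('top','top8');s=grab('scene','scene8')
cv2.imwrite('pics/s8.png',cv2.resize(s['pixels'][110:240,270:410],None,fx=4.5,fy=4.5,interpolation=cv2.INTER_CUBIC))
cv2.imwrite('pics/t8.png',cv2.resize(t['pixels'][90:250,95:275],None,fx=3.5,fy=3.5,interpolation=cv2.INTER_CUBIC))
n=np.array([-u[1],u[0]])
for nm,d in(('t',t),('s',s)):
    C=cloud(d); Q=C[...,:2]-O; al=Q@u;ac=Q@n
    mk=(C[...,2]>.118)&(C[...,2]<.13)&(abs(al)<.16)&(abs(ac)<.02)&(d['pixels'].max(2)<110)
    r=cv2.minAreaRect(np.c_[al[mk],ac[mk]].astype(np.float32)); print(nm,mk.sum(),al[mk].min(),al[mk].max(),ac[mk].mean(),C[mk][:,2].mean(),r)
    z=C[...,2][mk]; print('tilt',np.polyfit(al[mk],z,1))
E
```

```text
t 21.82 tip now [0.6973 0.0189 0.2725] F [-0.3  0.   0.1] grip 0.499
shift tool cm [ -0.19 -25.53   7.32] turn [-0.003 -0.006  0.003] q [-0.52  0.46  0.69  1.26 -0.29  1.51 -0.99]
tool axes [[0.899, 0.438, 0.004], [0.438, -0.899, 0.005], [0.006, -0.003, -1.0]]
t 877 -0.11661263304717627 0.11819344553605916 -0.002630328939454287 0.12393251928668587 ((0.0007597729563713074, 0.00037963129580020905), (0.23485392332077026, 0.0386190228164196), 0.3877992033958435)
tilt [-0.00140638  0.12393062]
s 156 -0.11465990113763058 0.11391508724046055 -0.005295770528229153 0.123832111190457 ((-0.0004980266094207764, -0.005295885726809502), (0.2288123220205307, 0.032176848500967026), 1.594853162765503)
tilt [0.00262451 0.1238847 ]
```

View pics/s8.png

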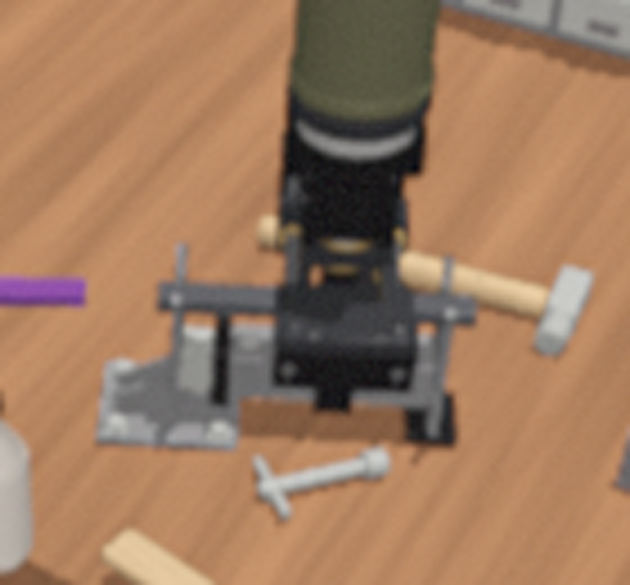

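View pics/t8.png

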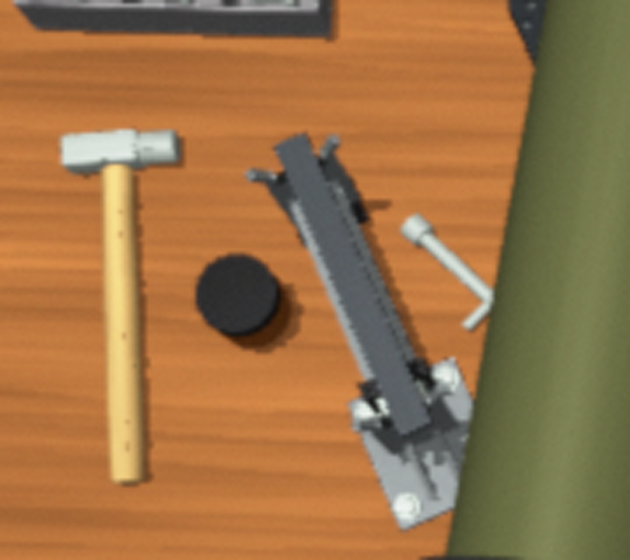

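View pics/top8.png

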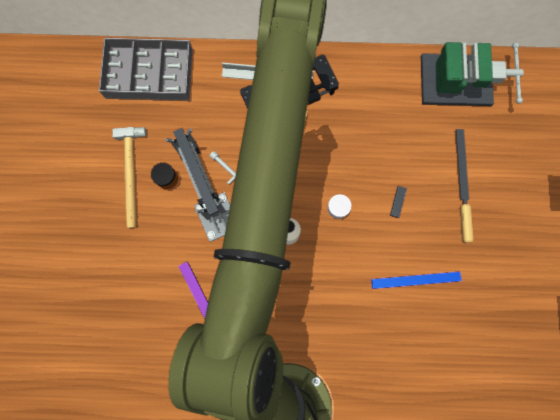

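The top crop shows the bar lying in both notches, with its ends at about (292,140) and (410,425) standing out past both saddles. It is level, with its top at 124 mm, and centred to about 1 mm. The other things are where they were, and the gripper is 270 mm up and clear. I'm handing in.

```bash
python3 - <<'E'
from h import *
print(ctrl.close_job())
E
```

```text
the job is handed in; nothing more can be done
None
```

The job is done and handed in at about 22 s of the 59 s allowed. I pressed the button flush and pushed the collar until the button snapped up in the second hole. I then lowered the bar slowly onto both saddles, with about 8 N at contact, and let go.

**Last checks:**
- **Stand:** the tube is locked one hole shorter. It resisted a push of about 8 N, and both cameras show the button up in the middle hole.
- **Bar:** it is level with its top at 124 mm and centred to about 1 mm. Its ends stand out about 17 mm past each saddle's middle.
- **Sideways position:** the two cameras disagree slightly. The scene camera puts the bar up to 5 mm off the middle line and the top camera under 3 mm, but the gripper hid part of the bar in the scene view. The top picture shows the bar inside both notches.
- **Other things:** those I could see looked unmoved by eye. The arm hid parts of the coolant, chuck key and purple bar, and covered the wire brush, in the last top view.

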